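# Lap a stroke, then feed four clicks and hold

### The arm

A 7-joint arm with a two-finger parallel gripper is mounted at the origin on a cart in front of the work surface, level with it; the furniture and walls round the work are solid. World frame = base frame: x ahead of the robot, y to its left, z up, the work surface at z = 0. Lengths are in m, angles in rad, forces in N, time in s.
With the tool pointing down it reaches from about 0.425 to 0.95 m from the base axis. Payload 4.7 kg.
Tool frame: the origin (TCP) lies midway between the tips of the shut fingers; the grasp point (between the pads) lies 19 mm behind it; z points along the fingers, y is the line along which they close (so a half turn about z gives the same grasp; the last joint's range is limited). The gripper opens to 87 mm and grips with 3 to 60 N. Pads are 19 mm wide; open, the fingers measure 117 mm over their backs; the gripper's body (75 mm by 190 mm) begins 51 mm behind the grasp point.
Start: joints at [-1.183, 0.469, -0.049, 1.532, 0.024, 1.141, -0.082], TCP at [0.273, 0.617, 0.223] pointing down, gripper open.
Joint ranges: [-2.59, 2.59], [-0.33, 1.99], [-1.39, 1.29], [0.1, 2.45], [-1.04, 4.18], [0.21, 1.99], [-2.66, 2.66]. Speed limits (rad/s): [2.57, 2.57, 3.14, 3.14, 3.14, 3.14, 3.14].

### API

Orientations are given as a unit quaternion [w, x, y, z].
In Python, from plant import manip gives the robot as it stands. The module is installed in compiled form; this text tells all that it offers.
- The arm moves only by the tool drive_tool, never from a script. Its argument "series" is a list that holds one entry, the list of rows, each a list of 5 numbers: the shift along the tool's x, y, z in m, then the turn about the tool's z in degrees, then the opening, from 0 (shut) to 1 (fully open). In form: [[[x, y, z, roll, gripper], ...]]. A call has 1 to 5 rows; each row shifts and turns the commanded pose from where the row before left it, along the tool's axes as they then stand; what a row does not reach is not made up. A row lasts 1/8 s, in which the tool goes at most 62.5 mm and 10.7 degrees, less where a joint would pass 70% of its speed; a pose out of reach is approached as far as the arm can. A call with a gripper value outside its range is refused whole. The fingers move at their own pace and stop on an object; "force" is the grip in N (left out, the last holds). Time passes only in rows, so rows that do not move let the fingers close. It gives the time, the measured TCP pose, the force, the opening and the grip force at its end, in the units of the state.
- manip.state(): the state, without advancing time (a new reading comes with each control period).
- manip.get_image(name): name is "scene" or "side" or "wrist"; returns the picture (420x560x3 uint8, red, green, blue); there is no depth.
- manip.camera_model(name): a dict with "K" (3x3 intrinsics, pixels), "T" (4x4, takes a point from camera to world coordinates). Camera axes: x right, y up, looking along -z (the intrinsics and any distortion apply to the point x, -y, -z); pixel columns grow to the right and rows downward; lengths in m; the calibration is good to about 2 mm. A picture is of the moment at which its call begins: read the wrist's pose just before it. camera_model takes no time and is no camera call; for the wrist camera it gives the pose at the moment of the call.
- manip.sign_off(): hands the job in; it is judged then, once.
The state is a dict: "time": time; "joint_pos": joint angles; "qd": joint speeds; "joint_torque": joint torques, N m; "ee_pos": TCP position; "eef_rot": TCP orientation; "wrist_force": force on the tool from outside, world axes, zero at the start; "moment": the same for the moment, N m; "gripper_width": opening from 0.0 (shut) to 1.0 (fully open); "finger_force": force on a finger pad.
Only numpy, scipy, OpenCV 4.12 (cv2) and the standard library are available. Lean on these libraries where they do the work, as an engineer would, in place of code of your own. Each camera call takes 0.05 s, during which the arm holds its last target. There are 200 camera calls.

### The job

Take the lapping block and draw it along the white sprung strip of the jig, from the end away from the lever to the end next to the lever, pressing lightly and steadily so that the strip stays sunk by about half its travel and never bottoms; then stand the block upright on the bench clear of the jig. Only after that, push the feed lever anticlockwise (seen from above) exactly four clicks, never past the fourth, and finish with the fingers still on the lever, holding it at the fourth click: it springs back if let go. Leave the other things on the bench where they are.

Things in the scene. Friction and masses are not known exactly. Their poses are not given: they have to be found in the camera images.
- lapping_block: loose lapping block, 0.15 kg: a steel foot 40 x 40 x 14 mm with a wooden grip rib on it, 20 mm wide along its x axis, 36 mm long along its y axis, from 14 to 47 mm above the underside. Origin: centre of the underside, z up. It stands on the bench behind the jig, to the right. Drawn along the strip it may point either way, its rib roughly along the strip (y along y) or across it.
- lapping_jig: fixed grey jig, base plate 100 mm (x) x 270 mm (y) x 14 mm high; origin at the centre of its underside, z up. It stands anywhere on the bench front, turned up to 0.2 rad. The strip lies on its -y part, the lever on its +y part with the pivot at (0, 85 mm).
- strip_top (a point): white lapping strip in the jig, 46 mm wide (x) x 112 mm long (y), its long axis along the jig's y, the lever at its +y end. This point: centre of its top face, which stands 38 mm above the bench when free. It floats straight down on a spring without tilting.
- strip (a joint): how far the strip is pressed down, m: 0 free, 0.012 bottomed; the spring gives about 0.5 N at the start of travel and 0.7 N more per mm, the block's own weight sinks it by 1 to 2 mm; light pressure is 6 mm, and 3 to 10 mm is right.
- feed_lever: steel feed lever of the jig, swinging level about an upright pivot. Origin: on the pivot axis, 22 mm above the bench; its x axis points along the arm to the knob; arm top 39 mm above the bench. It rests against a stop at 55 degrees anticlockwise of the jig's x axis and is worked anticlockwise seen from above; a return spring resists with about 8 to 10 N at the knob.
- feed_knob (a point): middle of the lever's upright black knob, a post of 14 mm diameter, 78 mm from the pivot; it reaches from 39 to 75 mm above the bench and this point is at 57 mm.
- lever_hub (a point): toothed hub of the lever, on its pivot. After an idle stroke of 0.15 to 0.4 rad the first tooth's crest passes the roller, the next ones 0.25 rad apart (19.5 mm at the knob). Up a tooth the force at the knob climbs by 2 to 6 N, over the crest it falls by 4 to 6 N: the click. It is least at the bottom of the notch, 0.125 rad past the crest, and climbs again beyond it.
- feed_catch: brass catch plate below the lever, set to a different angle each time, carrying the sprung roller that rides over the teeth on the far side of the lever's hub. Origin on the pivot axis; the roller sits about 38 mm out along its -x axis. When the lever is in its fourth notch, the lever's arm points along this plate's +x axis.
- screw_tin: bystander: flat round tin, 56 mm across, 15 mm high; beside the strip's end
- loupe_small: bystander: black conical eye loupe, 37 mm across, 32 mm high; in front of the jig
- tweezers: bystander: bright steel tweezers, 125 mm long; in front of the jig
- vial_brown: bystander: brown vial with black cap, 31 mm across, 54 mm high
- oil_pots: bystander: black stand with four oil pots, 56 x 74 x 20 mm
- driver: bystander: small screwdriver, 100 mm long
Mind the look-alikes: they are no part of the job. What is shaped like the lapping_block but pink or purple is not meant.

How it is judged:
By the outcome, as a careful person would: the job done as asked, in the order asked, and still so for the second after the job is handed in, while the arm keeps its last pose, push and grip.
It also fails if it takes over 72 s, if anything falls off the work surface, if the arm or the gripper's body presses on something with over 40 N, if the wrist force passes 120 N, or if a joint passes its speed limit or range.

## Working session

There is one attempt and no reset: what is moved stays moved. The work goes in short steps, Python scripts to look and compute and a tool call to move; the robot and the scene stay as the last step left them, time stands still between calls to the robot, and variables do not carry over. Pictures are saved under pics/ and viewed, at most 10 in all, crops included, and the job is handed in when it is done.

Besides the shell and the picture viewer there is one more tool, called as name(argument=value, ...), one argument or row to a line, values as JSON. drive_tool: Moves the arm, as the interface text tells. Its arguments: {"type":"object","properties":{"series":{"type":"array"},"force":{"type":"number"}},"required":["series"]}

```bash
mkdir -p pics
cat > h.py <<'E'
import numpy as np, cv2
from plant import manip
def snap(n,f):
    im=manip.get_image(n); cv2.imwrite('pics/'+f,im[:,:,::-1]); return im
def ray(m,u,v):
    K=np.array(m['K']);T=np.array(m['T'])
    d=np.linalg.inv(K)@np.array([u,v,1.]); d=T[:3,:3]@np.array([d[0],-d[1],-d[2]])
    return T[:3,3],d
def onz(m,u,v,z):
    o,d=ray(m,u,v); return o+d*(z-o[2])/d[2]
def tri(m1,p1,m2,p2):
    o1,d1=ray(m1,*p1);o2,d2=ray(m2,*p2)
    s=np.linalg.lstsq(np.c_[d1,-d2],o2-o1,rcond=None)[0]
    a=o1+d1*s[0];b=o2+d2*s[1]; return (a+b)/2,np.linalg.norm(a-b)
def proj(m,P):
    K=np.array(m['K']);T=np.array(m['T']); p=T[:3,:3].T@(np.array(P)-T[:3,3]); p=K@np.array([p[0],-p[1],-p[2]]); return p[:2]/p[2]
E
python3 - <<'E'
from h import *
for n in ['scene','side']:
    snap(n,n+'0.png'); m=manip.camera_model(n); print(n,m)
s=manip.state();print(s)
E
```

```text
scene {'K': array([[525.16663781,   0.        , 287.14179098],
       [  0.        , 525.16663781, 209.51237096],
       [  0.        ,   0.        ,   1.        ]]), 'T': array([[ 0.73755256,  0.48888349, -0.46584242, -0.00507266],
       [-0.67515583,  0.54759036, -0.49427664, -0.66299601],
       [ 0.01344713,  0.67907123,  0.73394921,  1.03734803],
       [ 0.        ,  0.        ,  0.        ,  1.        ]])}
side {'K': array([[517.46884205,   0.        , 281.48759888],
       [  0.        , 517.46884205, 206.54392819],
       [  0.        ,   0.        ,   1.        ]]), 'T': array([[-0.94464533,  0.1289518 , -0.30168963,  0.14490224],
       [-0.32787556, -0.33753801,  0.88236371,  1.34480471],
       [ 0.01195067,  0.93243741,  0.36113385,  0.63157442],
       [ 0.        ,  0.        ,  0.        ,  1.        ]])}
{'time': 0.1, 'joint_pos': array([-1.182908  ,  0.46937037, -0.04863471,  1.53355089,  0.02414413,
        1.14100975, -0.08228978]), 'qd': array([-0.00020964, -0.00337426,  0.00017606, -0.00170427, -0.00046714,
       -0.00098984, -0.00221924]), 'joint_torque': array([ 9.16740319e-04, -5.09167421e+01, -8.08536471e-02, -2.36828542e+01,
       -6.13627397e-02,  3.44969903e-02,  6.21607069e-05]), 'ee_pos': array([0.2730191 , 0.61673988, 0.22160803]), 'eef_rot': array([-1.40489811e-04,  2.06843691e-01,  9.78373610e-01, -8.64126377e-04]), 'wrist_force': array([1.01217924, 0.27667862, 0.1660678 ]), 'moment': array([0.00729432, 0.03621074, 0.00038064]), 'finger_force': 0.0, 'gripper_width': 0.9987171186608442}
```

View pics/scene0.png

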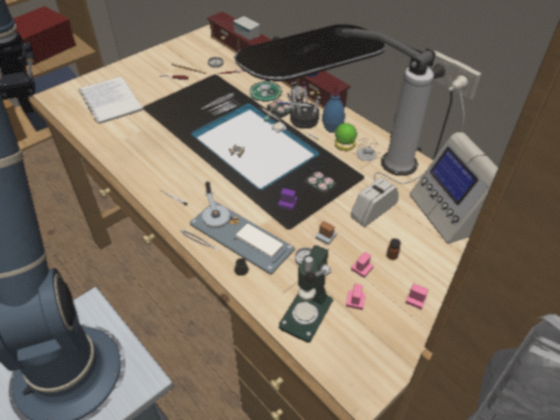

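View pics/side0.png

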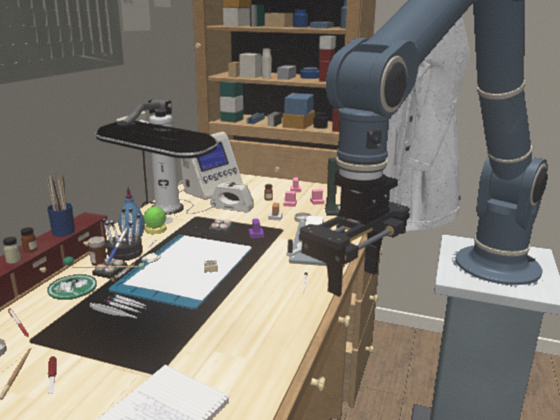

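Candidates for the block in the scene view: the brown/wooden one at (326,232), a purple one at (288,199), and pink ones at (363,264), (356,297) and (417,296). I choose the brown one at (326,232). The jig is at about (243,236), with its knob at (208,187) and the white strip at (260,239). A black microscope stands close by at (310,290).

Run:
```python
from h import *
m=manip.camera_model('scene')
im=cv2.imread('pics/scene0.png')
c=cv2.resize(im[165:305,165:345],None,fx=4.2,fy=4.2,interpolation=cv2.INTER_CUBIC);cv2.imwrite('pics/c1.png',c)
for n,u,v,z in [('block',326,228,.047),('strip',260,239,.038),('knobtop',208,184,.075),('hub',215,216,.03),('tin',305,257,.015),('vial',394,249,.03),('microbase',306,314,.0),('microtop',318,250,.15),('lamp',320,50,.3)]: print(n,onz(m,u,v,z).round(3))
```

```text
block [ 0.653 -0.107  0.047]
strip [ 0.513 -0.018  0.038]
knobtop [0.513 0.189 0.075]
hub [0.48  0.122 0.03 ]
tin [ 0.569 -0.12   0.015]
vial [ 0.741 -0.256  0.03 ]
microbase [ 0.467 -0.232  0.   ]
microtop [ 0.528 -0.197  0.15 ]
lamp [0.919 0.202 0.3  ]
```

View pics/c1.png

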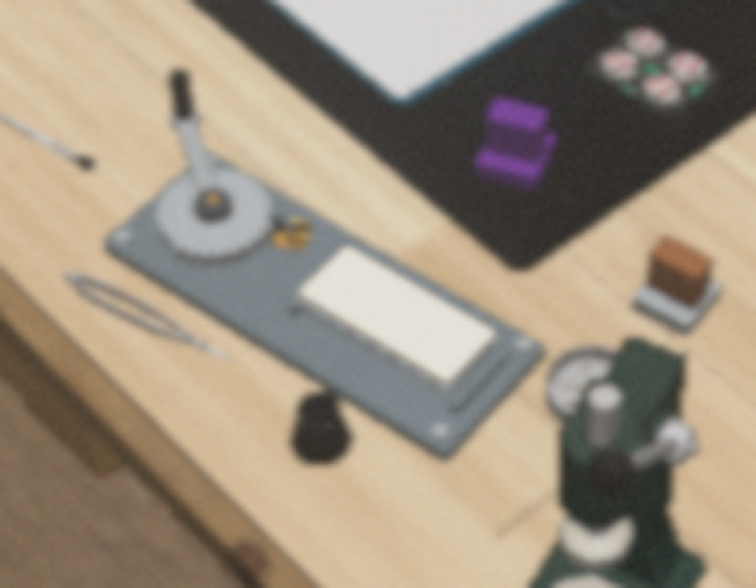

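drive_tool(
  series=[
    [[-0.039,-0.036,-0.011,0,1],[-0.039,-0.036,-0.011,0,1],[-0.039,-0.036,-0.011,0,1],[-0.039,-0.036,-0.011,0,1],[-0.039,-0.036,-0.011,0,1]],
  ],
)

```text
time: 0.72
ee_pos: [0.3791, 0.3718, 0.2776]
eef_rot: [-0.0, 0.207, 0.978, -0.0]
wrist_force: [0.7, 0.5, 0.2]
gripper_width: 0.996
finger_force: 0.0
```

drive_tool(
  series=[
    [[-0.039,-0.036,-0.011,0,1],[-0.039,-0.036,-0.011,0,1],[-0.039,-0.036,-0.011,0,1],[-0.039,-0.036,-0.011,0,1],[-0.039,-0.036,-0.011,0,1]],
  ],
)

```text
time: 1.35
ee_pos: [0.4843, 0.1284, 0.3327]
eef_rot: [-0.0, 0.207, 0.978, 0.0]
wrist_force: [0.9, 0.4, -0.3]
gripper_width: 1.0
finger_force: 0.0
```

drive_tool(
  series=[
    [[-0.039,-0.036,-0.011,0,1],[-0.039,-0.036,-0.011,0,1],[0,0,0,0,1]],
  ],
)

```text
time: 1.72
ee_pos: [0.5274, 0.0277, 0.3552]
eef_rot: [0.001, 0.211, 0.977, -0.001]
wrist_force: [-0.4, 0.4, -0.6]
gripper_width: 1.001
finger_force: 0.0
```

```bash
cat >> h.py <<'E'
from scipy.spatial.transform import Rotation as Ro
def Rt(s=None):
    q=(s or manip.state())['eef_rot']; return Ro.from_quat([q[1],q[2],q[3],q[0]]).as_matrix()
def delta(P,s=None):
    s=s or manip.state(); return Rt(s).T@(np.array(P)-s['ee_pos'])
E
python3 - <<'E'
from h import *
s=manip.state();print(s['time'],s['ee_pos'],Rt(s).round(3))
m=manip.camera_model('wrist');snap('wrist','w1.png');print(m)
E
```

```text
1.725 [0.52741781 0.02765834 0.35516541] [[-0.911  0.413  0.002]
 [ 0.413  0.911 -0.002]
 [-0.002 -0.001 -1.   ]]
{'K': array([[335.40356724,   0.        , 277.40935767],
       [  0.        , 335.40356724, 207.13356115],
       [  0.        ,   0.        ,   1.        ]]), 'T': array([[ 4.13224797e-01, -8.68434665e-01, -2.73982661e-01,
         4.52301859e-01],
       [ 9.10628697e-01,  3.93812862e-01,  1.25167112e-01,
         6.16234551e-02],
       [-8.01562746e-04, -3.01218628e-01,  9.53554768e-01,
         5.16435992e-01],
       [ 0.00000000e+00,  0.00000000e+00,  0.00000000e+00,
         1.00000000e+00]])}
```

View pics/w1.png

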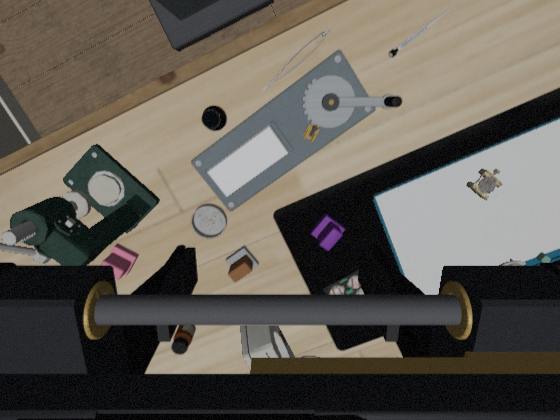

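The wrist view shows the white strip with its corners at about (207,178), (270,123), (289,152) and (226,199). The hub is at (331,101), the knob at (393,101), the brass roller plate at (312,131), the block rib at (240,268) and the tin at (210,220). Now measuring by mask.

```bash
python3 - <<'E'
from h import *
im=cv2.imread('pics/w1.png');m=manip.camera_model('wrist')
hsv=cv2.cvtColor(im,cv2.COLOR_BGR2HSV)
def big(mask,x0,y0,x1,y1):
    k=np.zeros_like(mask);k[y0:y1,x0:x1]=mask[y0:y1,x0:x1]
    cs=cv2.findContours(k,cv2.RETR_EXTERNAL,cv2.CHAIN_APPROX_NONE)[0]
    return max(cs,key=cv2.contourArea)
def rect(c,z):
    P=np.array([onz(m,*p[0],z)[:2] for p in c],np.float32)*1000
    return cv2.minAreaRect(P),cv2.boxPoints(cv2.minAreaRect(P))
c=big(((hsv[...,1]<40)&(hsv[...,2]>150)).astype(np.uint8),195,110,300,205); print('strip',cv2.contourArea(c),rect(c,.038))
c=big(((hsv[...,0]<16)&(hsv[...,1]>110)&(hsv[...,2]<170)).astype(np.uint8),222,245,265,290); print('block rib',cv2.contourArea(c),cv2.boundingRect(c),rect(c,.047))
c=big((hsv[...,2]<60).astype(np.uint8),375,85,410,115); print('knob',cv2.contourArea(c),cv2.boundingRect(c),c[:,0].min(0),c[:,0].max(0))
for n,u,v,z in [('b1',341,57,.014),('b2',198,163,.014),('b3',234,204,.014),('b4',372,111,.014),('hub',331,102,.045),('roller',312,131,.025)]:print(n,onz(m,u,v,z).round(4))
a=cv2.resize(im[35:165,285:415],None,fx=4.5,fy=4.5,interpolation=cv2.INTER_CUBIC)
cv2.imwrite('pics/c2.png',a)
a=cv2.resize(im[235:290,215:270],(400,400),interpolation=cv2.INTER_CUBIC);cv2.imwrite('pics/c3.png',a)
E
python3 -c "
import cv2,numpy as np
a=cv2.imread('pics/c2.png');b=cv2.imread('pics/c3.png')
o=np.zeros((585,790,3),np.uint8);o[:,:585]=a[:585,:585];o[:205,585:]=cv2.resize(b,(205,205));cv2.imwrite('pics/c4.png',o)"
```

```text
strip 2388.0 (((508.7025451660156, -9.408058166503906), (46.18743133544922, 111.5578842163086), 11.416502952575684), array([[475.0249  ,  40.696087],
       [497.10663 , -68.654526],
       [542.3802  , -59.512203],
       [520.29846 ,  49.83841 ]], dtype=float32))
block rib 337.0 (229, 256, 23, 26) (((652.7887573242188, -89.5694580078125), (26.548877716064453, 42.30918884277344), 12.774765968322754), array([[ 635.1652  ,  -71.87374 ],
       [ 644.52057 , -113.13564 ],
       [ 670.4123  , -107.265175],
       [ 661.05695 ,  -66.00327 ]], dtype=float32))
knob 118.0 (384, 97, 18, 9) [384  97] [401 105]
b1 [0.4334 0.1682 0.014 ]
b2 [ 0.4826 -0.0808  0.014 ]
b3 [ 0.5626 -0.06    0.014 ]
b4 [0.5184 0.1834 0.014 ]
hub [0.4808 0.1297 0.045 ]
roller [0.5079 0.0932 0.025 ]
```

View pics/c4.png

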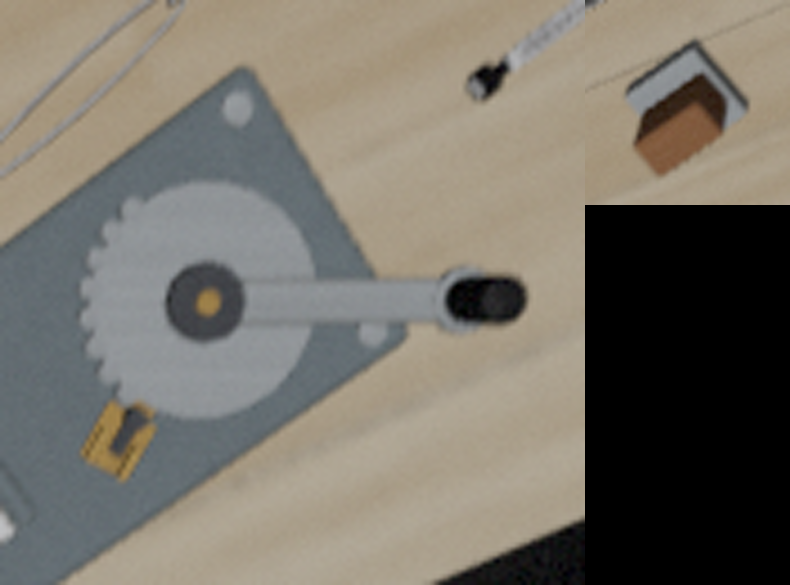

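The close crop confirms the choice: brown rib on a steel foot, with no pink or purple. Knob ring at crop (463,298), knob top at (498,299), roller at about (135,415), brass plate centre at about (118,440). Now converting to world positions.

Run:
```python
from h import *
im=cv2.imread('pics/w1.png');m=manip.camera_model('wrist')
hsv=cv2.cvtColor(im,cv2.COLOR_BGR2HSV)
k=((hsv[...,0]<18)&(hsv[...,1]>90)&(hsv[...,2]>95)&(hsv[...,2]<175)).astype(np.uint8)
q=np.zeros_like(k);q[245:290,222:262]=k[245:290,222:262]
cs=cv2.findContours(q,cv2.RETR_EXTERNAL,cv2.CHAIN_APPROX_NONE)[0];c=max(cs,key=cv2.contourArea)
P=np.array([onz(m,*p[0],.047)[:2] for p in c],np.float32)*1000;print('ribtop',cv2.minAreaRect(P),cv2.boundingRect(c))
f=lambda a,b:(215+(a-585)/3.727,235+b/3.727)
for p in [(626,95),(697,42),(748,104)]: print('foot',onz(m,*f(*p),.014).round(4))
for p in [(637,142),(700,105),(722,130),(660,175)]: print('rib',onz(m,*f(*p),.047).round(4))
g=lambda a,b:(285+a/4.5-.4,35+b/4.5-.4)
piv=np.array([.5087,-.0094])+.1418*np.array([-.198,.980])
for z in(.039,.045,.05):print('hub',z,onz(m,*g(208,302),z).round(4),piv.round(4))
h=onz(m,*g(208,302),.045)[:2]
for n,p,z in [('ring',(463,298),.039),('knob',(498,299),.075),('roller',(135,412),.03),('roller',(135,412),.02),('plate',(118,440),.02)]:
    w=onz(m,*g(*p),z); d=w[:2]-h; print(n,z,w.round(4),np.hypot(*d).round(4),np.degrees(np.arctan2(d[1],d[0])).round(1))
# hub disc edge fit, grey circle
```

```text
ribtop ((658.2864379882812, -93.301025390625), (18.40459442138672, 33.892799377441406), 11.646557807922363) (228, 263, 24, 19)
foot [ 0.6446 -0.1153  0.014 ]
foot [ 0.6344 -0.0755  0.014 ]
foot [ 0.6707 -0.0679  0.014 ]
rib [ 0.6532 -0.1091  0.047 ]
rib [ 0.6485 -0.0775  0.047 ]
rib [ 0.6627 -0.0742  0.047 ]
rib [ 0.6711 -0.1072  0.047 ]
hub 0.039 [0.4808 0.1305 0.039 ] [0.4806 0.1296]
hub 0.045 [0.4804 0.1297 0.045 ] [0.4806 0.1296]
hub 0.05 [0.4801 0.129  0.05  ] [0.4806 0.1296]
ring 0.039 [0.5111 0.201  0.039 ] 0.0777 66.7
knob 0.075 [0.5109 0.1995 0.075 ] 0.0762 66.4
roller 0.03 [0.5026 0.0988 0.03  ] 0.038 -54.2
roller 0.02 [0.5037 0.0995 0.02  ] 0.0381 -52.3
plate 0.02 [0.5096 0.0912 0.02  ] 0.0483 -52.8
```

drive_tool(
  series=[
    [[-0.0338,-0.011,0.047,0,0.7],[-0.0338,-0.011,0.047,0,0.7],[-0.0338,-0.011,0.047,0,0.7],[-0.0338,-0.011,0.047,0,0.7],[-0.0338,-0.011,0.047,0,0.7]],
  ],
)

```text
time: 2.4
ee_pos: [0.659, -0.0837, 0.1172]
eef_rot: [-0.001, 0.205, 0.979, 0.001]
wrist_force: [0.7, 0.2, 1.1]
gripper_width: 0.701
finger_force: 0.0
```

drive_tool(
  series=[
    [[0,0,0,10.5,0.7],[0,0,0,10.5,0.7],[0,0,0,10.5,0.7],[0,0,0,10.5,0.7],[0,0,0,10.5,0.7]],
  ],
)

```text
time: 3.02
ee_pos: [0.6581, -0.0831, 0.1185]
eef_rot: [-0.001, 0.62, 0.785, 0.0]
wrist_force: [-0.3, 0.1, -0.7]
gripper_width: 0.703
finger_force: 0.0
```

drive_tool(
  series=[
    [[0,0,0,1.5,0.7],[0,0,0,0,0.7]],
  ],
)

```text
time: 3.28
ee_pos: [0.6583, -0.0845, 0.119]
eef_rot: [-0.001, 0.627, 0.779, 0.0]
wrist_force: [0.4, 0.4, -0.1]
gripper_width: 0.706
finger_force: 0.0
```

Run:
```python
from h import *
s=manip.state();print(s['time'],s['ee_pos'],Rt(s).round(3),s['joint_pos'].round(2),s['wrist_force'])
print(delta([.658,-.092,.02],s).round(4))
m=manip.camera_model('wrist');snap('wrist','w2.png')
for P in [(.658,-.092,.047),(.5087,-.0094,.038),(.511,.2,.075)]:print(proj(m,P))
```

```text
3.275 [ 0.65829675 -0.08452514  0.11897279] [[-0.214  0.977 -0.001]
 [ 0.977  0.214  0.001]
 [ 0.001 -0.001 -1.   ]] [-0.33  0.6   0.58  1.69 -0.39  0.97  0.61] [ 0.41073613  0.42336537 -0.07286228]
[-0.0073 -0.0018  0.099 ]
[274.57111744 227.95866737]
[82.80923734 65.76967588]
[  59.59949215 -520.08540806]
```

View pics/w2.png

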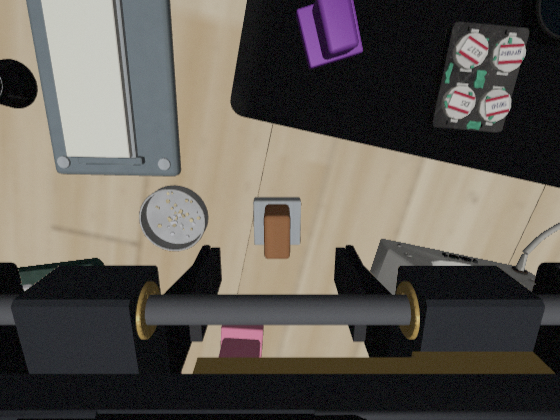

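The rib's top is at (277,231), upright in the picture, so the tool is aligned. I'll narrow the opening to clear the tin, then descend.

drive_tool(
  series=[
    [[-0.009,0,0.02,0,0.45],[0,0,0.03,0,0.45],[0,0,0.03,0,0.45],[0,0,0.018,0,0.45],[0,0,0,0,0.45]],
  ],
)

```text
time: 3.95
ee_pos: [0.6591, -0.095, 0.0196]
eef_rot: [-0.001, 0.629, 0.778, -0.001]
wrist_force: [-0.2, -0.6, 0.5]
gripper_width: 0.454
finger_force: 0.0
```

drive_tool(
  series=[
    [[0,0,0,0,0.1],[0,0,0,0,0.1],[0,0,0,0,0.1],[0,0,0,0,0.1]],
  ],
  force=25,
)

```text
time: 4.45
ee_pos: [0.6609, -0.0948, 0.0226]
eef_rot: [0.0, 0.628, 0.778, 0.0]
wrist_force: [-0.7, 0.8, 5.2]
gripper_width: 0.232
finger_force: 25.0
```

drive_tool(
  series=[
    [[0,0,0,0,0.1],[0,0,0,0,0.1]],
  ],
)

```text
time: 4.7
ee_pos: [0.661, -0.0948, 0.0226]
eef_rot: [0.0, 0.628, 0.778, 0.0]
wrist_force: [-1.3, 0.1, 6.0]
gripper_width: 0.23
finger_force: 25.0
```

Run:
```python
from h import *
for i in range(5):
    s=manip.state();print(s['time'],s['ee_pos'].round(4),s['wrist_force'].round(2),s['finger_force'])
snap('side','s2.png')
s=manip.state();print(s['time'],s['ee_pos'].round(4),s['wrist_force'].round(2),s['finger_force'])
print(Rt(s).round(3))
```

```text
4.7 [ 0.661  -0.0948  0.0226] [-1.35  0.08  6.  ] 24.999296749010682
4.7 [ 0.661  -0.0948  0.0226] [-1.35  0.08  6.  ] 24.999296749010682
4.7 [ 0.661  -0.0948  0.0226] [-1.35  0.08  6.  ] 24.999296749010682
4.7 [ 0.661  -0.0948  0.0226] [-1.35  0.08  6.  ] 24.999296749010682
4.7 [ 0.661  -0.0948  0.0226] [-1.35  0.08  6.  ] 24.999296749010682
4.75 [ 0.661  -0.0948  0.0226] [-1.02  0.42  5.99] 24.999593740794808
[[-0.21   0.978  0.001]
 [ 0.978  0.21   0.   ]
 [-0.     0.001 -1.   ]]
```

drive_tool(
  series=[
    [[0,0,-0.035,0,0.1],[0,0,-0.035,0,0.1],[0.02,-0.033,0,0,0.1],[0.02,-0.033,0,0,0.1],[0.02,-0.033,0,0,0.1]],
  ],
)

```text
time: 5.38
ee_pos: [0.5495, -0.0563, 0.0911]
eef_rot: [-0.0, 0.628, 0.778, -0.0]
wrist_force: [0.4, 0.2, -1.5]
gripper_width: 0.23
finger_force: 25.0
```

drive_tool(
  series=[
    [[0.019,-0.032,0,0,0.1],[0,0,0,0,0.1],[0,0,0,0,0.1]],
  ],
)

```text
time: 5.75
ee_pos: [0.5165, -0.045, 0.0917]
eef_rot: [0.001, 0.628, 0.778, 0.0]
wrist_force: [1.0, 1.0, -2.2]
gripper_width: 0.227
finger_force: 25.0
```

Run:
```python
from h import *
s=manip.state();print(s['time'],s['ee_pos'].round(4),s['wrist_force'].round(2),s['finger_force'],s['gripper_width'])
print(delta([.516,-.0447,.08],s).round(4),Rt(s).round(3))
snap('wrist','w3.png')
a=snap('side','s3.png');b=cv2.imread('pics/w3.png')
c=cv2.resize(a[180:280,230:400,::-1],None,fx=2.3,fy=2.3,interpolation=cv2.INTER_CUBIC)
o=np.zeros((600,560,3),np.uint8);o[:370]=b[:370];o[370:600,:391]=c[:230];cv2.imwrite('pics/c5.png',o)
```

```text
5.75 [ 0.5165 -0.045   0.0917] [ 0.99  0.99 -2.22] 24.998711601365358 0.22650214040459493
[ 0.0004 -0.0005  0.0117] [[-0.21   0.978  0.001]
 [ 0.978  0.21  -0.   ]
 [-0.     0.001 -1.   ]]
```

View pics/c5.png

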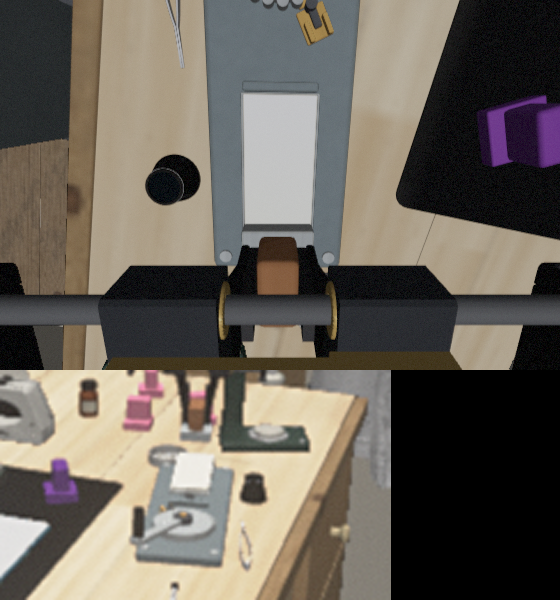

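The wrist view shows the block held squarely in the fingers: rib at (278,265), strip spanning columns 241–320 and lined up with it. The foot's front edge appears at row ~232, which I'll check against projection.

Run:
```python
from h import *
m=manip.camera_model('wrist');s=manip.state();R=Rt(s)
for a in(.018,.02,.022):print(a,proj(m,s['ee_pos']+R@[a,0,.0226-.014]), proj(m,s['ee_pos']+R@[a,0,.0226]))
jy=np.array([-.198,.980,0]);c=np.array([.5087,-.0094,.038]);print(proj(m,c+.056*jy),proj(m,c-.056*jy))
b=cv2.imread('pics/w3.png');print([(r,tuple(b[r,262])) for r in range(222,252,2)])
```

```text
0.018 [276.98223459 226.19106902] [277.01197549 217.67362818]
0.02 [276.97997898 222.71458179] [277.00996666 214.41004894]
0.022 [276.97770839 219.21501658] [277.00794541 211.12629999]
[277.173305   83.2514939] [275.31265736 253.00229207]
[(222, (np.uint8(193), np.uint8(196), np.uint8(196))), (224, (np.uint8(92), np.uint8(92), np.uint8(91))), (226, (np.uint8(64), np.uint8(65), np.uint8(61))), (228, (np.uint8(63), np.uint8(61), np.uint8(59))), (230, (np.uint8(73), np.uint8(70), np.uint8(71))), (232, (np.uint8(142), np.uint8(141), np.uint8(138))), (234, (np.uint8(158), np.uint8(155), np.uint8(150))), (236, (np.uint8(145), np.uint8(142), np.uint8(139))), (238, (np.uint8(23), np.uint8(36), np.uint8(54))), (240, (np.uint8(23), np.uint8(32), np.uint8(50))), (242, (np.uint8(17), np.uint8(29), np.uint8(48))), (244, (np.uint8(18), np.uint8(33), np.uint8(51))), (246, (np.uint8(20), np.uint8(33), np.uint8(56))), (248, (np.uint8(21), np.uint8(35), np.uint8(52))), (250, (np.uint8(25), np.uint8(42), np.uint8(57)))]
```

Run:
```python
from h import *
m=manip.camera_model('wrist');s=manip.state();R=Rt(s)
b=cv2.imread('pics/w3.png');print([(r,int(b[r,280].mean())) for r in range(76,104,2)])
for n,p,z in [('far',(279,93),.038),('footbot',(277,223),.0691),('foottop',(277,231.3),.0831),('ribtop front',(277,238),.0917-.0226+.047)]:
    P=onz(m,*p,z);print(n,P.round(4),(R.T@(P-s['ee_pos'])).round(4))
M=manip.camera_model('scene');im=cv2.imread('pics/scene0.png');hsv=cv2.cvtColor(im,cv2.COLOR_BGR2HSV)
k=((hsv[...,1]<45)&(hsv[...,2]>165)).astype(np.uint8);q=np.zeros_like(k);q[215:265,225:292]=k[215:265,225:292]
c=max(cv2.findContours(q,cv2.RETR_EXTERNAL,cv2.CHAIN_APPROX_NONE)[0],key=cv2.contourArea)
P=np.array([onz(M,*p[0],.038)[:2] for p in c],np.float32)*1000;print(cv2.minAreaRect(P),cv2.boundingRect(c))
```

```text
[(76, 107), (78, 109), (80, 113), (82, 93), (84, 110), (86, 110), (88, 108), (90, 93), (92, 115), (94, 151), (96, 195), (98, 196), (100, 195), (102, 195)]
far [0.4999 0.0403 0.038 ] [0.0873 0.0012 0.0536]
footbot [ 0.5139 -0.0309  0.0691] [ 0.0147 -0.      0.0226]
foottop [ 0.5138 -0.0306  0.0831] [0.0151 0.     0.0086]
ribtop front [ 0.5117 -0.0209  0.1161] [ 0.0249  0.0001 -0.0244]
((510.87530517578125, -16.045066833496094), (48.941959381103516, 114.55647277832031), 11.167244911193848) (236, 224, 47, 32)
```

Both views agree on a strip centre of about (0.511, -0.015), and the block is at the far end flush now. Lowering.

drive_tool(
  series=[
    [[0.002,0.001,0.015,0,0.1],[0,0,0.012,0,0.1],[0,0,0.004,0,0.1],[0,0,0.003,0,0.1],[0,0,0,0,0.1]],
  ],
)

```text
time: 6.48
ee_pos: [0.5161, -0.043, 0.0575]
eef_rot: [-0.0, 0.629, 0.778, -0.0]
wrist_force: [-1.6, 0.7, 1.1]
gripper_width: 0.228
finger_force: 25.0
```

drive_tool(
  series=[
    [[0,0,0.002,0,0.1],[0,0,0,0,0.1],[0,0,0,0,0.1]],
  ],
)

```text
time: 6.85
ee_pos: [0.5165, -0.043, 0.0558]
eef_rot: [0.0, 0.629, 0.778, 0.0]
wrist_force: [-1.5, -0.5, 2.1]
gripper_width: 0.224
finger_force: 25.0
```

drive_tool(
  series=[
    [[0,0,0.0015,0,0.1],[0.003,0,0,0,0.1],[0.004,0,0,0,0.1],[0.004,0,0,0,0.1],[0.004,0,0,0,0.1]],
  ],
)

```text
time: 7.48
ee_pos: [0.5136, -0.028, 0.0542]
eef_rot: [0.0, 0.628, 0.778, 0.0]
wrist_force: [0.2, -2.2, 3.6]
gripper_width: 0.224
finger_force: 25.0
```

drive_tool(
  series=[
    [[0.004,0,0,0,0.1],[0.004,0,0,0,0.1],[0.004,0,0,0,0.1],[0.004,0,0,0,0.1],[0.004,0,0,0,0.1]],
  ],
)

```text
time: 8.1
ee_pos: [0.5089, -0.0083, 0.054]
eef_rot: [-0.0, 0.629, 0.778, -0.0]
wrist_force: [0.5, -2.1, 3.3]
gripper_width: 0.226
finger_force: 25.0
```

drive_tool(
  series=[
    [[0.004,0,0,0,0.1],[0.004,0,0,0,0.1],[0.004,0,0,0,0.1],[0.004,0,0,0,0.1],[0.004,0,0,0,0.1]],
  ],
)

```text
time: 8.72
ee_pos: [0.5047, 0.0112, 0.054]
eef_rot: [-0.0, 0.629, 0.778, 0.0]
wrist_force: [0.2, -3.0, 3.7]
gripper_width: 0.228
finger_force: 25.0
```

drive_tool(
  series=[
    [[0.004,0,0,0,0.1],[0.004,0,0,0,0.1],[0.004,0,0,0,0.1],[0.003,0,0,0,0.1],[0,0,0,0,0.1]],
  ],
)

```text
time: 9.35
ee_pos: [0.5015, 0.0263, 0.054]
eef_rot: [-0.0, 0.628, 0.778, 0.0]
wrist_force: [-0.5, -1.1, 4.0]
gripper_width: 0.229
finger_force: 25.0
```

Run:
```python
from h import *
m=manip.camera_model('wrist');s=manip.state();b=snap('wrist','w4.png')
print([(r,int(b[r,265].mean()),int(b[r,300].mean())) for r in range(180,262,3)])
jy=np.array([-.198,.980,0]);c=np.array([.511,-.015,.032]);print(proj(m,c+.056*jy))
R=Rt(s);print(proj(m,s['ee_pos']+R@[.015,0,.0226]),proj(m,s['ee_pos']+R@[.015,0,.0086]))
```

```text
[(180, 107, 108), (183, 107, 108), (186, 109, 109), (189, 109, 108), (192, 108, 107), (195, 111, 108), (198, 109, 108), (201, 109, 108), (204, 47, 42), (207, 107, 101), (210, 112, 112), (213, 108, 108), (216, 94, 102), (219, 140, 114), (222, 83, 81), (225, 60, 59), (228, 64, 64), (231, 103, 100), (234, 147, 147), (237, 33, 147), (240, 35, 147), (243, 39, 149), (246, 39, 137), (249, 36, 5), (252, 40, 13), (255, 36, 19), (258, 40, 13), (261, 64, 16)]
[279.29111219 225.19773841]
[276.98932237 222.51969101] [276.95832029 231.35109685]
```

Foot edge is at row 222 and the strip's end at ~217, about 3 mm left. Finish 2 mm more, then lift.

drive_tool(
  series=[
    [[0.002,0,0,0,0.1],[0,0,0,0,0.1],[0,0,-0.03,0,0.1],[0,0,-0.045,0,0.1],[0,0,0,0,0.1]],
  ],
)

```text
time: 10.02
ee_pos: [0.5025, 0.0284, 0.1309]
eef_rot: [0.001, 0.628, 0.778, 0.002]
wrist_force: [-0.4, -0.3, -2.1]
gripper_width: 0.228
finger_force: 25.0
```

Run:
```python
from h import *
s=manip.state();print(s['time'],s['ee_pos'].round(4),s['wrist_force'].round(2))
print(delta([.655,-.07,.1],s).round(4),delta([.63,.03,.1],s).round(4),Rt(s).round(3))
m=manip.camera_model('scene')
for n,u,v in [('matcorner',289,216),('purple',288,205)]:print(n,onz(m,u,v,0).round(3))
```

```text
10.025 [0.5025 0.0284 0.1309] [-0.41 -0.26 -2.07]
[-0.1284  0.1283  0.0312] [-0.0254  0.1249  0.0314] [[-0.211  0.978  0.004]
 [ 0.978  0.211  0.002]
 [ 0.002  0.004 -1.   ]]
matcorner [0.641 0.015 0.   ]
purple [0.666 0.046 0.   ]
```

drive_tool(
  series=[
    [[-0.038,0.0323,0,0,0.1],[-0.038,0.0323,0,0,0.1],[-0.038,0.0323,0,0,0.1],[-0.038,0.0323,0,0,0.1],[0,0,0.04,0,0.1]],
  ],
)

```text
time: 10.65
ee_pos: [0.663, -0.0977, 0.0891]
eef_rot: [0.003, 0.63, 0.777, 0.001]
wrist_force: [-0.5, 1.0, -2.6]
gripper_width: 0.228
finger_force: 25.0
```

drive_tool(
  series=[
    [[0,0,0.04,0,0.1],[0,0,0.018,0,0.1],[0,0,0.004,0,0.1],[0,0,0,0,0.1],[0,0,0,0,0.1]],
  ],
)

```text
time: 11.28
ee_pos: [0.6605, -0.094, 0.0286]
eef_rot: [0.001, 0.628, 0.778, 0.001]
wrist_force: [0.5, -0.1, -1.9]
gripper_width: 0.231
finger_force: 25.0
```

Still 6 mm up, so I'll lower to contact.

drive_tool(
  series=[
    [[0,0,0.004,0,0.1],[0,0,0.002,0,0.1],[0,0,0.001,0,0.1],[0,0,0,0,0.1]],
  ],
)

```text
time: 11.78
ee_pos: [0.6599, -0.0937, 0.0225]
eef_rot: [-0.0, 0.628, 0.778, 0.001]
wrist_force: [-4.4, 1.2, 12.0]
gripper_width: 0.226
finger_force: 25.0
```

drive_tool(
  series=[
    [[0,0,-0.002,0,0.1],[0,0,0,0,0.45],[0,0,0,0,0.45],[0,0,0,0,0.45],[0,0,-0.02,0,0.45]],
  ],
)

```text
time: 12.4
ee_pos: [0.6581, -0.0936, 0.0411]
eef_rot: [-0.002, 0.629, 0.778, -0.001]
wrist_force: [1.0, 0.2, 1.0]
gripper_width: 0.443
finger_force: 0.0
```

drive_tool(
  series=[
    [[0,0,-0.04,0,0.45],[0,0,-0.05,0,0.45],[0,0,-0.04,0,0.45],[0,0,0,0,0.45]],
  ],
)

```text
time: 12.9
ee_pos: [0.6619, -0.0951, 0.1775]
eef_rot: [0.004, 0.629, 0.778, 0.003]
wrist_force: [-0.0, -0.4, -0.5]
gripper_width: 0.449
finger_force: 0.0
```

Run:
```python
from h import *
s=manip.state();print(s['time'],s['ee_pos'].round(4),s['wrist_force'].round(2),s['joint_pos'].round(2))
snap('wrist','w5.png');print(proj(manip.camera_model('wrist'),(.661,-.0987,.047)))
print(delta([.52,.10,.25],s).round(4),Rt(s).round(3))
```

```text
12.9 [ 0.6619 -0.0951  0.1775] [-0.03 -0.45 -0.54] [-0.36  0.55  0.65  1.63 -0.37  1.07  0.61]
[276.03380474 202.43070408]
[ 0.2203 -0.0973 -0.0739] [[-0.21   0.978  0.009]
 [ 0.978  0.21  -0.001]
 [-0.003  0.009 -1.   ]]
```

View pics/w5.png

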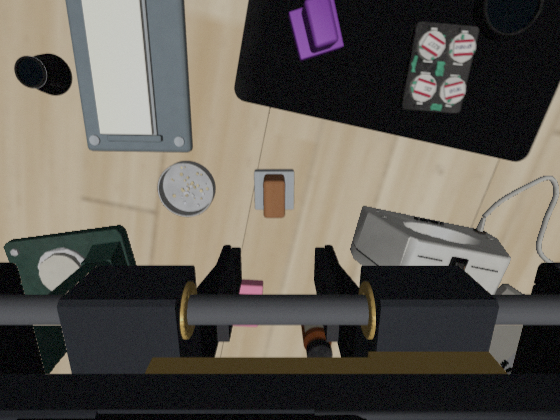

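The block stands upright at (274,197), the tin is untouched at (187,188), and the jig is clear. Now to the lever.

drive_tool(
  series=[
    [[0.0536,-0.021,-0.006,0,0.45],[0.0536,-0.021,-0.006,0,0.45],[0.0536,-0.021,-0.006,0,0.45],[0.0536,-0.021,-0.006,0,0.45],[0,0,0,0,0.45]],
  ],
)

```text
time: 13.58
ee_pos: [0.5294, 0.1034, 0.1952]
eef_rot: [-0.002, 0.625, 0.781, -0.0]
wrist_force: [0.3, -0.1, -0.8]
gripper_width: 0.451
finger_force: 0.0
```

drive_tool(
  series=[
    [[0,0,0,0,0.45]],
  ],
)

```text
time: 13.7
ee_pos: [0.5321, 0.0976, 0.1957]
eef_rot: [0.0, 0.628, 0.778, -0.0]
wrist_force: [0.6, -0.3, 0.7]
gripper_width: 0.448
finger_force: 0.0
```

Run:
```python
from h import *
s=manip.state();print(s['time'],s['ee_pos'].round(4),s['wrist_force'].round(2),s['joint_pos'].round(2),Rt(s).round(3))
snap('wrist','w6.png');m=manip.camera_model('wrist');np.savez('w6.npz',**m)
for P in [(.483,.124,.045),(.514,.1955,.075),(.514,.1955,.039)]:print(proj(m,P).round(1))
```

```text
13.7 [0.5321 0.0976 0.1957] [ 0.55 -0.3   0.72] [-0.8   0.32  0.68  1.91 -0.24  0.99  0.2 ] [[-0.21   0.978 -0.001]
 [ 0.978  0.21  -0.001]
 [-0.001 -0.001 -1.   ]]
[231.2 152.7]
[280.3  77.3]
[280.   80.1]
```

View pics/w6.png

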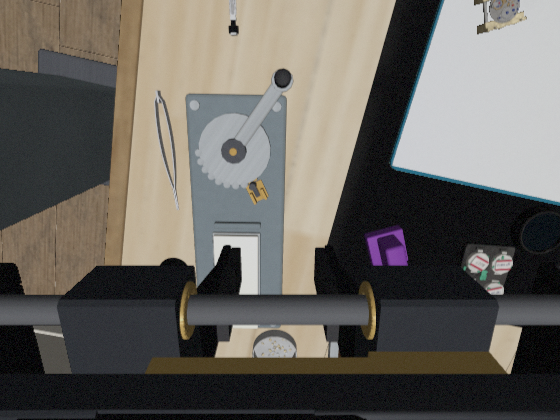

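Hub cap is at (233.5,152), knob top at (283,76) and roller plate at (257,190). All within 3 px of prediction.

Run:
```python
from h import *
m=np.load('w6.npz');s=manip.state()
h=onz(m,233.3,151.7,.047);k=onz(m,283,76.5,.075);print(h.round(4),k.round(4))
b=cv2.imread('pics/w6.png');hsv=cv2.cvtColor(b,cv2.COLOR_BGR2HSV)
q=((hsv[...,0]>12)&(hsv[...,0]<30)&(hsv[...,1]>120)&(hsv[...,2]>90)).astype(np.uint8);q[:170]=0;q[215:]=0;q[:,:240]=0;q[:,275:]=0
c=max(cv2.findContours(q,cv2.RETR_EXTERNAL,cv2.CHAIN_APPROX_NONE)[0],key=cv2.contourArea);(u,v),wh,an=cv2.minAreaRect(c);print(u,v,wh,an)
for z in(.02,.03):
    d=onz(m,u,v,z)-h;print('catch',np.hypot(d[0],d[1]),np.degrees(np.arctan2(d[1],d[0])))
B=cv2.boxPoints(cv2.minAreaRect(c));P=[onz(m,*p,.022)[:2] for p in B]
for i in range(4):
    d=P[(i+1)%4]-P[i];print('edge',np.hypot(*d).round(4),np.degrees(np.arctan2(d[1],d[0])).round(1))
d=k-h;print(np.hypot(d[0],d[1]),np.degrees(np.arctan2(d[1],d[0])))
print(delta([k[0],k[1],.05],s).round(4))
```

```text
[0.485  0.1257 0.047 ] [0.516  0.1965 0.075 ]
257.3000183105469 191.6000213623047 (18.335756301879883, 16.099689483642578) 63.43495178222656
catch 0.04926301983140732 -54.35614958410262
catch 0.047119499408912566 -52.372294912897964
edge 0.0167 38.9
edge 0.0192 -52.6
edge 0.017 -140.7
edge 0.0194 126.6
0.07733273893809503 66.37148177735584
[0.1013 0.0047 0.1457]
```

drive_tool(
  series=[
    [[0.0505,0.0025,0,0,0.45],[0.0505,0.0025,0.02,0,0.45],[0,0,0.05,0,0.45],[0,0,0.05,0,0.45],[0,0,0.023,0,0.45]],
  ],
)

```text
time: 14.38
ee_pos: [0.5154, 0.1951, 0.05]
eef_rot: [-0.0, 0.63, 0.777, -0.002]
wrist_force: [-0.7, 0.2, 0.6]
gripper_width: 0.449
finger_force: 0.0
```

drive_tool(
  series=[
    [[0,0,0,0,0.1],[0,0,0,0,0.1],[0,0,0,0,0.1],[0,0,0,0,0.1],[0,0,0,0,0.1]],
  ],
  force=20,
)

```text
time: 15.0
ee_pos: [0.5147, 0.1972, 0.0538]
eef_rot: [-0.001, 0.629, 0.778, -0.001]
wrist_force: [-5.8, -1.4, 4.1]
gripper_width: 0.152
finger_force: 20.0
```

Run:
```python
from h import *
a=np.radians(np.arange(67,131,3));p=.078*np.c_[np.cos(a),np.sin(a)];d=np.diff(p,axis=0)
R=np.array([[-.21,.978],[.978,.21]])
for A,x in zip(np.degrees(a)[1:],d@R.T*1000):print(round(A),x.round(1))
```

```text
70 [ 2.3 -3.4]
73 [ 2.1 -3.5]
76 [ 1.9 -3.6]
79 [ 1.7 -3.7]
82 [ 1.5 -3.8]
85 [ 1.3 -3.9]
88 [ 1.1 -3.9]
91 [ 0.9 -4. ]
94 [ 0.7 -4. ]
97 [ 0.5 -4.1]
100 [ 0.3 -4.1]
103 [ 0.  -4.1]
106 [-0.2 -4.1]
109 [-0.4 -4.1]
112 [-0.6 -4. ]
115 [-0.8 -4. ]
118 [-1. -4.]
121 [-1.2 -3.9]
124 [-1.4 -3.8]
127 [-1.6 -3.7]
130 [-1.8 -3.7]
```

drive_tool(
  series=[
    [[0.0023,-0.0034,-0.002,0,0.1],[0,0,0,0,0.1]],
  ],
)

```text
time: 15.25
ee_pos: [0.5143, 0.197, 0.0547]
eef_rot: [0.003, 0.629, 0.777, 0.001]
wrist_force: [6.1, -5.1, -12.5]
gripper_width: 0.154
finger_force: 20.0
```

drive_tool(
  series=[
    [[0.0021,-0.0035,0,0,0.1],[0,0,0,0,0.1]],
  ],
)

```text
time: 15.5
ee_pos: [0.5113, 0.1984, 0.0548]
eef_rot: [0.004, 0.629, 0.777, 0.001]
wrist_force: [8.2, -4.5, -13.4]
gripper_width: 0.149
finger_force: 20.0
```

drive_tool(
  series=[
    [[0.0019,-0.0036,0,0,0.1],[0,0,0,0,0.1]],
  ],
)

```text
time: 15.75
ee_pos: [0.508, 0.1998, 0.0549]
eef_rot: [0.004, 0.629, 0.777, 0.002]
wrist_force: [9.5, -4.5, -15.2]
gripper_width: 0.153
finger_force: 20.0
```

drive_tool(
  series=[
    [[0.0017,-0.0037,0,0,0.1],[0,0,0,0,0.1]],
  ],
)

```text
time: 16.0
ee_pos: [0.5048, 0.2011, 0.055]
eef_rot: [0.005, 0.629, 0.777, 0.002]
wrist_force: [10.9, -3.6, -16.2]
gripper_width: 0.156
finger_force: 20.0
```

drive_tool(
  series=[
    [[0.0015,-0.0038,0,0,0.1],[0,0,0,0,0.1]],
  ],
)

```text
time: 16.25
ee_pos: [0.5006, 0.2024, 0.0551]
eef_rot: [0.004, 0.629, 0.778, 0.003]
wrist_force: [9.2, -0.1, -14.8]
gripper_width: 0.15
finger_force: 20.0
```

drive_tool(
  series=[
    [[0.0013,-0.0039,0,0,0.1],[0,0,0,0,0.1]],
  ],
)

```text
time: 16.5
ee_pos: [0.4954, 0.2039, 0.0551]
eef_rot: [0.003, 0.628, 0.778, 0.002]
wrist_force: [6.8, 0.8, -13.0]
gripper_width: 0.151
finger_force: 20.0
```

drive_tool(
  series=[
    [[0.0011,-0.0039,0.0015,0,0.1],[0,0,0,0,0.1]],
  ],
)

```text
time: 16.75
ee_pos: [0.4932, 0.2045, 0.0548]
eef_rot: [0.004, 0.629, 0.778, 0.004]
wrist_force: [8.1, -0.4, -7.7]
gripper_width: 0.153
finger_force: 20.0
```

drive_tool(
  series=[
    [[0.0009,-0.004,0,0,0.1],[0,0,0,0,0.1]],
  ],
)

```text
time: 17.0
ee_pos: [0.4899, 0.2051, 0.0549]
eef_rot: [0.005, 0.628, 0.778, 0.005]
wrist_force: [9.7, 0.7, -9.3]
gripper_width: 0.155
finger_force: 20.0
```

drive_tool(
  series=[
    [[0.0007,-0.004,0,0,0.1],[0,0,0,0,0.1]],
  ],
)

```text
time: 17.25
ee_pos: [0.4871, 0.2055, 0.055]
eef_rot: [0.005, 0.628, 0.778, 0.006]
wrist_force: [12.6, 2.1, -12.7]
gripper_width: 0.154
finger_force: 20.0
```

drive_tool(
  series=[
    [[0.0005,-0.0041,0,0,0.1],[0,0,0,0,0.1]],
  ],
)

```text
time: 17.5
ee_pos: [0.4823, 0.206, 0.0549]
eef_rot: [0.005, 0.628, 0.778, 0.006]
wrist_force: [11.7, 1.5, -11.3]
gripper_width: 0.151
finger_force: 20.0
```

drive_tool(
  series=[
    [[0.0003,-0.0041,0,0,0.1],[0,0,0,0,0.1]],
  ],
)

```text
time: 17.75
ee_pos: [0.4768, 0.2061, 0.0549]
eef_rot: [0.003, 0.628, 0.778, 0.005]
wrist_force: [9.0, 2.4, -7.2]
gripper_width: 0.154
finger_force: 20.0
```

drive_tool(
  series=[
    [[0,-0.0041,0,0,0.1],[0,0,0,0,0.1]],
  ],
)

```text
time: 18.0
ee_pos: [0.4732, 0.2059, 0.0551]
eef_rot: [0.003, 0.628, 0.778, 0.006]
wrist_force: [8.0, 5.2, -8.8]
gripper_width: 0.154
finger_force: 20.0
```

drive_tool(
  series=[
    [[-0.0002,-0.0041,0,0,0.1],[0,0,0,0,0.1]],
  ],
)

```text
time: 18.25
ee_pos: [0.4699, 0.2057, 0.0552]
eef_rot: [0.004, 0.628, 0.779, 0.007]
wrist_force: [10.5, 6.8, -11.6]
gripper_width: 0.152
finger_force: 20.0
```

drive_tool(
  series=[
    [[0.0003,-0.0041,0.0005,0,0.1],[0,0,0,0,0.1]],
  ],
)

```text
time: 18.5
ee_pos: [0.4676, 0.2055, 0.0552]
eef_rot: [0.005, 0.628, 0.778, 0.008]
wrist_force: [12.7, 6.7, -12.3]
gripper_width: 0.157
finger_force: 20.0
```

drive_tool(
  series=[
    [[0,-0.0041,0,0,0.1],[0,0,0,0,0.1]],
  ],
)

```text
time: 18.75
ee_pos: [0.4625, 0.2049, 0.0551]
eef_rot: [0.004, 0.627, 0.779, 0.008]
wrist_force: [10.8, 7.6, -9.2]
gripper_width: 0.159
finger_force: 20.0
```

drive_tool(
  series=[
    [[-0.0002,-0.004,0,0,0.1],[0,0,0,0,0.1]],
  ],
)

```text
time: 19.0
ee_pos: [0.4573, 0.2034, 0.055]
eef_rot: [0.003, 0.627, 0.779, 0.007]
wrist_force: [7.1, 5.6, -3.5]
gripper_width: 0.151
finger_force: 20.0
```

drive_tool(
  series=[
    [[-0.0004,-0.004,0,0,0.1],[0,0,0,0,0.1]],
  ],
)

```text
time: 19.25
ee_pos: [0.4539, 0.2024, 0.0552]
eef_rot: [0.003, 0.627, 0.779, 0.007]
wrist_force: [7.6, 8.1, -5.9]
gripper_width: 0.154
finger_force: 20.0
```

drive_tool(
  series=[
    [[-0.0007,-0.0039,0,0,0.1],[0,0,0,0,0.1]],
  ],
)

```text
time: 19.5
ee_pos: [0.451, 0.2014, 0.0553]
eef_rot: [0.003, 0.627, 0.779, 0.008]
wrist_force: [9.3, 8.6, -6.9]
gripper_width: 0.155
finger_force: 20.0
```

drive_tool(
  series=[
    [[-0.0008,-0.004,0,0,0.1],[0,0,0,0,0.1]],
  ],
)

```text
time: 19.75
ee_pos: [0.4474, 0.2001, 0.0553]
eef_rot: [0.004, 0.627, 0.779, 0.008]
wrist_force: [9.3, 9.6, -7.1]
gripper_width: 0.155
finger_force: 20.0
```

drive_tool(
  series=[
    [[-0.0008,-0.0035,0,0,0.1],[0,0,0,0,0.1],[0,0,0,0,0.1]],
  ],
)

```text
time: 20.12
ee_pos: [0.4443, 0.1983, 0.0554]
eef_rot: [0.004, 0.627, 0.779, 0.008]
wrist_force: [9.3, 8.1, -5.6]
gripper_width: 0.149
finger_force: 19.9
```

drive_tool(
  series=[
    [[-0.0006,-0.002,0,0,0.1],[0,0,0,0,0.1],[0,0,0,0,0.1]],
  ],
)

```text
time: 20.5
ee_pos: [0.4419, 0.1972, 0.0554]
eef_rot: [0.003, 0.627, 0.779, 0.008]
wrist_force: [7.5, 9.5, -6.1]
gripper_width: 0.155
finger_force: 20.0
```

drive_tool(
  series=[
    [[-0.0006,-0.002,0,0,0.1],[0,0,0,0,0.1],[0,0,0,0,0.1]],
  ],
)

```text
time: 20.88
ee_pos: [0.4393, 0.1959, 0.0553]
eef_rot: [0.003, 0.627, 0.779, 0.007]
wrist_force: [5.8, 9.3, -3.7]
gripper_width: 0.147
finger_force: 20.0
```

drive_tool(
  series=[
    [[-0.0007,-0.002,0,0,0.1],[0,0,0,0,0.1],[0,0,0,0,0.1]],
  ],
)

```text
time: 21.25
ee_pos: [0.4378, 0.1951, 0.0554]
eef_rot: [0.003, 0.627, 0.779, 0.007]
wrist_force: [6.5, 8.5, -2.5]
gripper_width: 0.153
finger_force: 20.0
```

Run:
```python
from h import *
s=manip.state();print(s['time'],s['ee_pos'].round(4),s['wrist_force'].round(2))
w=snap('wrist','w7.png');m=manip.camera_model('wrist');np.savez('w7.npz',**m);a=snap('scene','s7.png')
o=np.zeros((600,700,3),np.uint8)
o[:250,:560]=w[150:400,:,::-1]
x=cv2.resize(a[165:250,170:290,::-1],None,fx=4.1,fy=4.1,interpolation=cv2.INTER_CUBIC);o[250:250+x.shape[0],:x.shape[1]]=x[:350]
cv2.imwrite('pics/c7.png',o)
print(proj(m,(.485,.127,.047)))
```

```text
21.25 [0.4378 0.1951 0.0554] [ 6.53  8.48 -2.47]
[327.56017623 368.1172677 ]
```

View pics/c7.png

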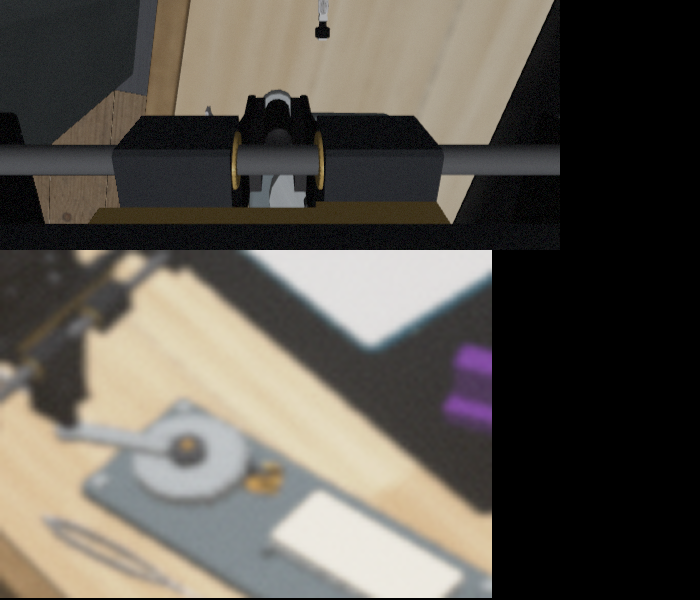

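The wrist crop shows the knob held between the fingers. The scene crop shows the lever arm running from the hub (188,449) toward (85,433), roughly opposite the brass catch at (265,478). Checking the angle.

Run:
```python
from h import *
m=manip.camera_model('scene');f=lambda x,y,z:onz(m,170+x/4.1-.4,165+(y-250)/4.1-.4,z)[:2]
A=lambda d:np.degrees(np.arctan2(d[1],d[0])).round(1)
h=f(188,449,.047);print(h)
for p in [(150,441),(120,437),(90,434)]:print(f(*p,.039),A(f(*p,.039)-h))
print(A(f(90,434,.039)-f(150,441,.039)))
im=cv2.imread('pics/s7.png');hsv=cv2.cvtColor(im,cv2.COLOR_BGR2HSV)
# circle fit of TCP arc during the swing
P=np.array([[.5143,.197],[.508,.1998],[.5006,.2024],[.4932,.2045],[.4871,.2055],[.4768,.2061],[.4699,.2057],[.4625,.2049],[.4573,.2034],[.451,.2014],[.4443,.1983],[.4393,.1959],[.4378,.1951]])
x=np.linalg.lstsq(np.c_[2*P,np.ones(len(P))],(P**2).sum(1),rcond=None)[0];print('centre',x[:2],np.sqrt(x[2]+x[:2]@x[:2]),[A(p-x[:2]) for p in P])
```

```text
[0.47880393 0.11628668]
[0.4690756  0.14388048] 109.4
[0.45707847 0.1591748 ] 116.9
[0.44454569 0.17381025] 120.8
129.3
centre [0.47759904 0.12918469] 0.07693269135347454 [np.float64(61.6), np.float64(66.7), np.float64(72.6), np.float64(78.3), np.float64(82.9), np.float64(90.6), np.float64(95.7), np.float64(101.3), np.float64(105.3), np.float64(110.2), np.float64(115.7), np.float64(119.9), np.float64(121.1)]
```

drive_tool(
  series=[
    [[-0.0008,-0.0018,0,0,0.1],[0,0,0,0,0.1],[0,0,0,0,0.1],[0,0,0,0,0.1]],
  ],
)

```text
time: 21.85
ee_pos: [0.4364, 0.1939, 0.0554]
eef_rot: [0.003, 0.627, 0.779, 0.007]
wrist_force: [6.1, 8.6, -2.5]
gripper_width: 0.153
finger_force: 20.0
```

By chord the lever is now at 126.7°, against the catch's 127°. Four force crests were passed and the force is at its minimum. Settle and hand in.

drive_tool(
  series=[
    [[0,0,0,0,0.1],[0,0,0,0,0.1],[0,0,0,0,0.1],[0,0,0,0,0.1]],
  ],
)

```text
time: 22.35
ee_pos: [0.4364, 0.1939, 0.0554]
eef_rot: [0.003, 0.627, 0.779, 0.007]
wrist_force: [5.9, 8.6, -2.2]
gripper_width: 0.156
finger_force: 20.0
```

```bash
python3 -c "
from h import *
s=manip.state();print(s['ee_pos'],s['wrist_force']);print(manip.sign_off())"
```

```text
[0.43635378 0.19393521 0.05541183] [ 5.88463877  8.60782864 -2.20035384]
the job is handed in; nothing more can be done
None
```

The job is handed in at 22.4 s with no verdict returned: I drew the block along the strip at about 5–6.5 mm sink, stood it upright clear of the jig, and left the lever gripped in its fourth notch (about 126.7°, against 127° for the catch).

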